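Load two tube stubs into the spring-loaded stub magazine

ROBOT

A 6-joint arm with a two-finger parallel gripper is mounted at the origin on a cart in front of the work surface, level with it; the furniture and walls round the work are solid. World frame = base frame: x ahead of the robot, y to its left, z up, the work surface at z = 0. Lengths are in mm, angles in rad, forces in N, time in s.
With the tool pointing down it reaches from about 275 to 1000 mm from the base axis. Payload 8.4 kg.
Tool frame: the origin (TCP) lies at the very end of the fingers, on their centre line; the grasp point (between the pads) lies 19 mm behind it; z points along the fingers, y is the direction in which the jaws open and shut (so a half turn about z gives the same grasp; the last joint's range is limited). The gripper opens to 85 mm and grips with 20 to 120 N. Pads are 22 mm wide; open, the fingers measure 114 mm over their backs; the gripper's body (76 mm by 85 mm) begins 54 mm behind the grasp point. The pads swing forward as they close: fully open they stand 13 mm farther back than shut.
Start: joints at [-1.172, 0.353, 1.633, -0, 1.155, -0.002], TCP at [243.846, -575.471, 231.281] pointing down, gripper open.
Joint ranges: [-2.63, 2.63], [-0.92, 2.1], [0.06, 2.66], [-1.3, 4.44], [0, 2.69], [-3.02, 3.02]. Speed limits (rad/s): [2.22, 2.22, 2.79, 3.14, 3.14, 3.14].

INTERFACE

Orientations are given as [roll, pitch, yaw] about the fixed x, y, z axes, in that order (R = Rz(yaw) Ry(pitch) Rx(roll)).
In Python, from rig import sense, grab_frame, get_calibration, sign_off, boxes_of, trace gives the robot as it stands.
- The arm moves only by the tool servo_tool, never from a script. Its argument "rows" is a list of rows, each a list of 3 entries, a list of its own where there are three numbers: the finger opening in mm, from 0 to 85.4, then the shift along the tool's x, y, z in mm, then the turn, a rotation vector about the tool's x, y, z in degrees. A call has 1 to 8 rows; each row shifts and turns the commanded pose from where the row before left it, along the tool's axes as they then stand; what a row does not reach is not made up. A row lasts 1/8 s, in which the tool goes at most 62.5 mm and 10.7 degrees, less where a joint would pass 70% of its speed; a pose out of reach is approached as far as the arm can. A call is refused whole if a number of a shift passes 62.5 or a number of a turn 10.7, either way. A call with a gripper value outside its range is refused whole. The fingers move at their own pace and stop on an object; "force" is the grip in N (left out, the last holds). Time passes only in rows, so rows that do not move let the fingers close. It gives the time, the measured TCP pose, the force and the opening at its end, in the units of the state.
- sense(): the state, without advancing time (a new reading comes with each control period).
- grab_frame(name): name is "scene" or "top"; returns the picture (384x512x3 uint8, blue, green, red); there is no depth.
- get_calibration(name): a dict with "intrinsics" (3x3 intrinsics, pixels), "world_to_cam" (4x4, takes a point from world to camera coordinates). Camera axes: x right, y down, z forward; pixel columns grow to the right and rows downward; lengths in mm; the calibration is good to about 2 mm. A picture is of the moment at which its call begins. get_calibration takes no time and is no camera call.
- sign_off(): hands the job in, once; it reports no verdict.
Trained networks look in the newest picture that a camera, given by its name, has taken for a name from the list of things; names that differ only in an ending like _2 or _b are one class to them, and where a whole thing is asked for, a point or a joint stands for the part that bears it (a point fixed in the world has none). Each returns a list of dicts, best first, with "conf" (0 to 1); they miss things now and then, are a little off and sometimes report something else, mostly with a low value. They report only what shows in the picture. A call takes as long as a camera call. They do not tell look-alikes from the thing itself.
- boxes_of(camera, thing): "centre" ([x, y, z] in mm, in the coordinates of the camera as it stood for that picture, good to about 4 mm: the middle of the surface that is visible of it).
- trace(camera, thing): "mask" (384x512 bool, what is visible of it).
The state is a dict: "clock": time; "qpos": joint angles; "qvel": joint speeds; "joint_efforts": joint torques, N m; "eef_pos": TCP position; "tcp_rot": TCP orientation; "contact_force": force on the tool from outside, world axes, zero at the start; "wrist_torque": the same for the moment, N m; "opening": opening from 0.0 (shut) to 1.0 (fully open).
Only numpy, scipy, OpenCV 4.12 (cv2) and the standard library are available. Lean on these libraries where they do the work, as an engineer would, in place of code of your own. Each camera call takes 0.05 s, during which the arm holds its last target. There are 200 camera calls.

TASK

The magazine that feeds the welding fixture has one square-tube stub in it; load the two loose square-tube stubs on top, one at a time. For each, press the stack down against its spring with the new stub, slide it in under the two lips and push it up against the stop plate inside with about a kilo of force (never more than two), then let go so that it lies home and straight under the lips. Go by feel, do not ram the magazine or drive the stack solid, and leave the angle-iron piece, the welded part and the bottle alone.

Things in the scene. Friction and masses are not known exactly. Their poses are not given: they have to be found in the camera images.
- magazine: Grey steel box on a base plate 150 x 92 x 8 mm, fixed. Origin: centre of the underside; x from its low front to its tall rear, z up. Stack chamber 32 mm wide (y -16 to 16). Front part, x -42 to 12: walls 4 mm thick, only 84 mm high, so fingers can reach down beside a stub. Rear part, x 12 to 52: walls 128 mm high. A knob sticks out of the rear to x = 83.
- lips (a point): Middle between the front edges of the two fixed lips, level with their underside: x = 14, y = 0, z = 124 mm of the magazine. The lips run back from here, 4 mm thick, 16 mm apart; their ends turn up 4 mm as a lead-in from x = 6, and the walls flare out there. The spring holds the top stub up against them; a new stub must push the stack down 30 mm and a bit more.
- follower (a joint): Sprung plate under the stack; m, grows as it is pressed down: 0 with one stub in, 0.030 with two, 0.060 with three; solid at 0.064, so the last stub can be pressed down only 34 mm. Spring force 7 N at 0, plus 80 N/m; damped, 60 N s/m, so press slowly.
- stop_plate: Adjustable stop plate inside the chamber, hidden by the lips, 29 mm wide, from 13 to 121 mm above the table. Origin: on its front face's plane, middle, at table height; axes as the magazine's. Nominally at x = 36 mm of the magazine, but set by hand up to 3 mm further in or out; rigid. A stub is home when its end bears on the face, its origin 35 mm before it.
- stub_1: Loose square-tube stub, 30 x 70 x 30 mm, dark steel, about 0.14 kg, lying on the table. Origin: centre of the underside; y along its 70 mm length (either end may go first), z up.
- stub_2: Second loose square-tube stub, the same as stub_1.
- loaded_stub: Third such stub, already in the magazine under the lips; it may lie a few mm in front of the stop plate. Its y axis runs along the magazine's x.
- angle_piece: L-shaped angle-iron piece, 30 x 90 x 30 mm, rusty; not for the magazine. Origin: centre of the underside, y along its length.
- drink_bottle: Drink bottle, 65 mm in diameter, 205 mm high, standing. Origin: centre of the underside.
- welded_part: Short tube welded on a plate, 77 x 120 x 62 mm. Origin: centre of the underside.
Things that resemble listed ones, but are neither listed nor needed, are in the scene too. Leave any green look-alike of the stub_2 alone.

How it is judged:
By the outcome, as a careful person would: the job done as asked, in the order asked, and still so for the second after the job is handed in, with the robot touching nothing.
It also fails if it takes over 72 s, if anything falls off the work surface, if the arm or the gripper's body presses on something with over 40 N, if the wrist force passes 120 N, or if a joint passes its speed limit or range.

## Working session

There is one attempt and no reset: what is moved stays moved. The work goes in short steps, Python scripts to look and compute and a tool call to move; the robot and the scene stay as the last step left them, time stands still between calls to the robot, and variables do not carry over. Pictures are saved under pics/ and viewed, about 8 in all and at most 12, crops included, and the job is handed in when it is done.

Besides the shell and the picture viewer there is one more tool, called after "Request:" by a JSON object that holds its "fn" and its "kwargs". servo_tool: Moves the arm, as the interface text tells. Its arguments: {"type":"object","properties":{"rows":{"type":"array","items":{"type":"array"}},"force":{"type":"number"}},"required":["rows"]}

```bash
mkdir -p pics; ls
cat > h.py <<'E'
import numpy as np,cv2
from rig import *
from scipy.spatial.transform import Rotation as R
def cal(c):
    k=get_calibration(c);return np.array(k["intrinsics"]),np.array(k["world_to_cam"])
def c2w(c,p):
    K,T=cal(c);return np.linalg.inv(T)[:3]@np.r_[p,1]
def pix(c,P):
    K,T=cal(c);q=K@(T@np.r_[P,1])[:3];return q[:2]/q[2]
def atz(c,uv,z):
    K,T=cal(c);Ti=np.linalg.inv(T);d=Ti[:3,:3]@np.linalg.inv(K)@np.r_[uv,1];o=Ti[:3,3];return o+d*(z-o[2])/d[2]
E
python3 - <<'E'
from h import *
np.set_printoptions(precision=1,suppress=True)
fs={c:grab_frame(c) for c in("scene","top")}
for c in fs:
    cv2.imwrite(f"pics/{c}0.png",cv2.resize(fs[c],(800,600),interpolation=cv2.INTER_CUBIC))
    K,T=cal(c);print(c,K.tolist(),"cam at",np.linalg.inv(T)[:3,3])
    for t in("magazine","stub_1","loaded_stub","angle_piece","drink_bottle","welded_part","stop_plate"):
        for b in boxes_of(c,t)[:5]:
            w=c2w(c,b["centre"]);print(c,t,round(b["conf"],2),w,pix(c,w))
s=sense();print(s)
E
```

```text
pics
scene [[403.72370504255343, 0.0, 261.99796807258446], [0.0, 403.72370504255343, 187.3585460850166], [0.0, 0.0, 1.0]] cam at [161.4 591.8 569.5]
scene magazine 0.91 [556.  -57.1  43. ] [291.5 203.4]
scene stub_1 0.77 [427.1 127.9  32.3] [294.7 278.9]
scene stub_1 0.7 [454.9 230.2  32.5] [247.8 306.6]
scene stub_1 0.62 [556.7 145.7  30.1] [234.  255.6]
scene loaded_stub 0.7 [541.4 -69.9 118.2] [302.1 174.8]
scene angle_piece 0.88 [ 433.5 -186.1    4.3] [363.1 210.1]
scene drink_bottle 0.64 [695.  208.  123.4] [155.8 206.4]
scene welded_part 0.7 [ 696.5 -163.9   42.9] [269.1 166.4]
scene stop_plate 0.43 [626.3 -59.8  85.5] [267.7 177.2]
top [[418.8641702020983, 0.0, 259.109343213776], [0.0, 418.8641702020983, 190.43538568061044], [0.0, 0.0, 1.0]] cam at [428.3  30.8 986.9]
top magazine 0.62 [558.1 -66.2   9.8] [287.  201.6]
top stub_1 0.75 [557.6 133.1  29.1] [201.3 200.6]
top stub_1 0.72 [432.7 120.9  29. ] [205.6 255.6]
top stub_1 0.58 [461.  219.5  28.4] [162.  242.9]
top stub_1 0.15 [624.7 -67.3  91.1] [290.7 166.6]
top loaded_stub 0.65 [553.  -84.6 124.2] [301.1 196.9]
top angle_piece 0.6 [ 433.4 -193.7    7.4] [342.2 255. ]
top welded_part 0.85 [ 700.9 -190.2    4.4] [336.8 143.9]
top stop_plate 0.58 [622.4 -65.5  92.3] [290.  167.5]
{'clock': 0.8, 'qpos': array([-1.2,  0.4,  1.6, -0. ,  1.2, -0. ]), 'qvel': array([-0.,  0., -0.,  0.,  0., -0.]), 'joint_efforts': array([  0. , -60.5, -34.2,   0. ,   0. ,   0. ]), 'eef_pos': array([ 243.8, -575.5,  231.3]), 'tcp_rot': array([-3.1,  0. ,  0.4]), 'contact_force': array([ 0.1, -0.6,  0.8]), 'wrist_torque': array([0., 0., 0.]), 'opening': 0.9969629180912004}
```

Run:
```python
import cv2,numpy as np
a=cv2.imread("pics/top0.png");b=cv2.imread("pics/scene0.png")
# crops x2
c=a[190:450,200:600];cv2.imwrite("pics/topc.png",cv2.resize(c,(800,520),interpolation=cv2.INTER_CUBIC))
```

```text
(no output)
```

View pics/scene0.png

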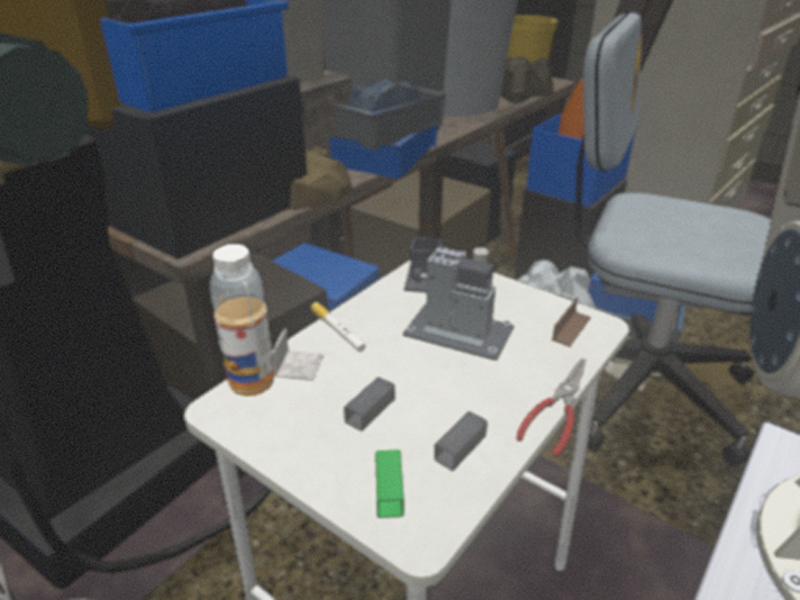

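View pics/topc.png

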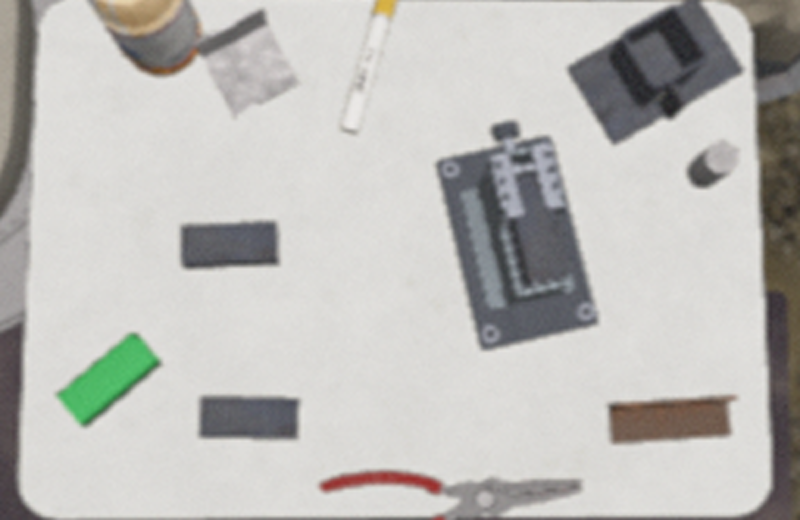

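Scene view (800x600): dark stubs at (370,403) and (461,440), a green look-alike at (390,482), the magazine at (460,310), the angle piece at (570,322), the welded part behind the magazine and the bottle at (240,330). Top crop: dark stubs at (230,244) and (250,417), green at (108,380). The choice is the two dark ones. The magazine's front faces the robot, yaw about +14°. Next I fit the poses to the masks in both views.

```bash
cat > fit.py <<'E'
from h import *
from scipy.optimize import minimize
np.set_printoptions(precision=2,suppress=True)
def corners(x0,x1,y0,y1,z0,z1): return np.array([[x,y,z] for x in(x0,x1) for y in(y0,y1) for z in(z0,z1)],float)
MAG=[corners(-75,75,-46,46,0,8),corners(-42,12,-20,20,0,84),corners(12,52,-20,20,0,128),corners(-34,36,-15,15,94,124)]
STUB=[corners(-15,15,-35,35,0,30)]
CAL={c:cal(c) for c in("scene","top")}
S=4
def sil(c,boxes,p):
    K,T=CAL[c];m=np.zeros((384*S,512*S),np.uint8);a=p[2];Rz=np.array([[np.cos(a),-np.sin(a),0],[np.sin(a),np.cos(a),0],[0,0,1]])
    for b in boxes:
        w=b@Rz.T+[p[0],p[1],0];q=(w@T[:3,:3].T+T[:3,3])@K.T;uv=q[:,:2]/q[:,2:]*S+S/2
        cv2.fillConvexPoly(m,cv2.convexHull((uv*16).round().astype(np.int32)),255,shift=4)
    return cv2.resize(m,(512,384),interpolation=cv2.INTER_AREA)/255.
def fit(boxes,masks,p0):
    def cost(v):
        p=[v[0],v[1],v[2]/50]; e=0
        for c,m in masks.items(): e+=np.abs(sil(c,boxes,p)-m).sum()/m.sum()
        return e
    v0=np.array([p0[0],p0[1],p0[2]*50])
    for d in (8,2):
        r=minimize(cost,v0,method="Nelder-Mead",options=dict(initial_simplex=np.vstack([v0]+[v0+d*np.eye(3)[i] for i in range(3)]),xatol=.05,fatol=1e-4));v0=r.x
    return np.array([v0[0],v0[1],v0[2]/50]),r.fun
E
python3 - <<'E'
from fit import *
for c in CAL: grab_frame(c)
def masks(c,t): return [m["mask"] for m in trace(c,t)]
ms={c:masks(c,"magazine") for c in CAL}; st={c:masks(c,"stub_1") for c in CAL}
def near(c,l,P):
    u=pix(c,P);return min(l,key=lambda m:np.hypot(*(np.argwhere(m).mean(0)[::-1]-u))).astype(float)
for nm,boxes,l,p0 in (("mag",MAG,ms,(560,-65,.24)),("A",STUB,st,(428,122,0)),("B",STUB,st,(556,134,0))):
    M={c:near(c,l[c],[p0[0],p0[1],40 if nm=="mag" else 15]) for c in CAL}
    for cs in (("scene","top"),("scene",),("top",)):
        print(nm,cs,*fit(boxes,{c:M[c] for c in cs},p0),[int(M[c].sum()) for c in cs])
    if nm!="mag":
        # height from two views: centroid of mask triangulated = body centre approx
        A=[];b=[]
        for c in CAL:
            K,T=CAL[c];u=np.argwhere(M[c]>0).mean(0)[::-1];P=K@T[:3]
            for k in(0,1): r=P[k]-u[k]*P[2];A.append(r[:3]);b.append(-r[3])
        print("triang",np.linalg.lstsq(np.array(A),np.array(b),rcond=None)[0])
    np.savez(f"{nm}.npz",**M)
im=cv2.imread("pics/top0.png")
E
```

```text
mag ('scene', 'top') [566.02 -81.28   0.24] 0.49763866721031763 [2670, 2003]
mag ('scene',) [563.48 -83.4    0.23] 0.21478299184842478 [2670]
mag ('top',) [566.38 -80.82   0.23] 0.26257280745548345 [2003]
A ('scene', 'top') [433.85 118.12  -0.03] 0.19113866704809018 [797, 403]
A ('scene',) [432.95 119.55  -0.01] 0.0602996531109307 [797]
A ('top',) [434.85 117.71  -0.02] 0.10215540310416969 [403]
triang [433.96 119.04  13.15]
B ('scene', 'top') [562.32 134.44   0.06] 0.22556099914133276 [650, 469]
B ('scene',) [561.42 135.73   0.06] 0.14897134238310708 [650]
B ('top',) [562.25 133.88   0.05] 0.07068021238346085 [469]
triang [562.76 134.24  11.63]
```

Run:
```python
from fit import *
raw=[((200+x/2)/1.5625,(190+y/2)/1.5625) for x,y in((437,160),(549,137),(598,323),(483,349))]
C=np.array([atz("top",u,8) for u in raw]);print(C,C.mean(0))
p=np.array([565.5,-81.3,.235])
M={c:np.load("mag.npz")[c] for c in CAL}
out=[]
for c in CAL:
    f=grab_frame(c);u=pix(c,[p[0],p[1],60]).astype(int);x0,y0=u[0]-45,u[1]-60
    big=cv2.resize(f[y0:y0+120,x0:x0+90],None,fx=4.4,fy=4.4,interpolation=cv2.INTER_CUBIC)
    K,T=CAL[c];a=p[2];Rz=np.array([[np.cos(a),-np.sin(a),0],[np.sin(a),np.cos(a),0],[0,0,1]])
    for b,col in zip(MAG,((0,255,255),(0,255,0),(255,0,255),(0,0,255))):
        uv=np.array([pix(c,Rz@q+[p[0],p[1],0]) for q in b]);uv=((uv-[x0,y0]+.5)*4.4).astype(int)
        for i in range(8):
            for j in range(i):
                if bin(i^j).count("1")==1: cv2.line(big,tuple(map(int,uv[i])),tuple(map(int,uv[j])),col,1)
    out.append(big)
cv2.imwrite("pics/ov.png",np.hstack(out))
```

```text
[[ 627.59  -21.53    8.  ]
 [ 645.96 -107.72    8.  ]
 [ 503.24 -141.95    8.  ]
 [ 483.81  -55.14    8.  ]] [565.15 -81.59   8.  ]
```

View pics/ov.png

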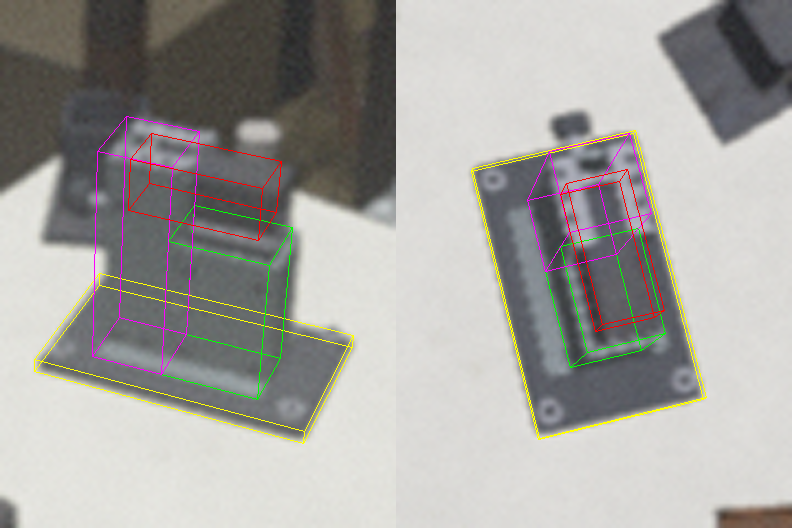

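Run:
```python
from fit import *
p=np.array([565.3,-81.5,.236]);a=p[2];Rz=np.array([[np.cos(a),-np.sin(a),0],[np.sin(a),np.cos(a),0],[0,0,1]])
out=[]
for c in ("scene","top"):
    f=np.mean([grab_frame(c).astype(float) for _ in range(6)],0)
    u=pix(c,Rz@[5,0,110]+[p[0],p[1],0]);x0,y0=int(u[0]-25),int(u[1]-30);s=8
    g=f[y0:y0+60,x0:x0+50];g=np.clip((g-30)*255/150,0,255).astype(np.uint8)
    big=cv2.resize(g,None,fx=s,fy=s,interpolation=cv2.INTER_CUBIC)
    pts=[(q,(0,255,0)) for q in((-42,20,84),(-42,-20,84),(-42,16,84),(-42,-16,84),(12,20,84))]+[(q,(255,0,255)) for q in((52,20,128),(52,-20,128),(12,20,128),(12,-20,128),(14,8,128),(14,-8,128),(52,8,128),(52,-8,128))]+[(q,(0,0,255)) for q in((-34,15,124),(-34,-15,124))]
    for q,col in pts:
        uv=(pix(c,Rz@np.array(q,float)+[p[0],p[1],0])-[x0,y0]+.5)*s;cv2.circle(big,tuple(map(int,uv)),3,col,1)
    out.append(big)
cv2.imwrite("pics/ov2.png",np.hstack(out))
```

```text
(no output)
```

View pics/ov2.png

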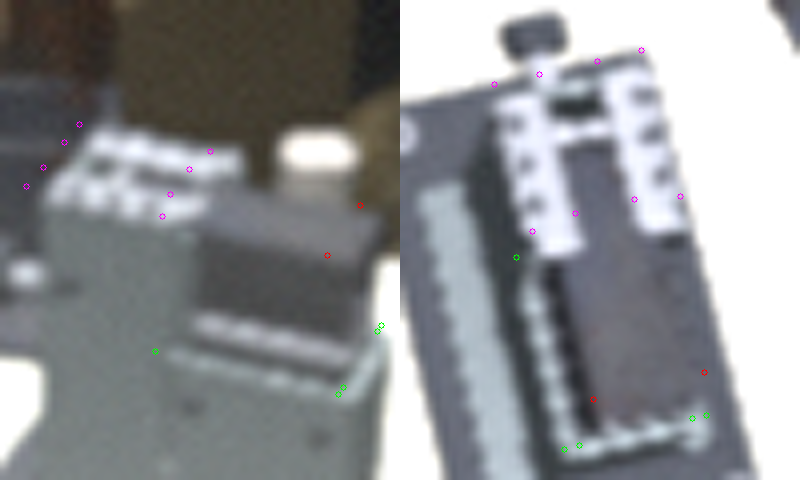

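```bash
cat > plan.py <<'E'
from h import *
import json
def plan(wps,op):
    """wps: list of (x,y,z,yaw,nrows); start from sensed pose; keep/restore tool-down"""
    s=sense();p=np.array(s["eef_pos"]);Rm=R.from_euler("xyz",s["tcp_rot"]);rows=[]
    for x,y,z,yaw,n in wps:
        Rt=R.from_euler("xyz",[np.pi,0,yaw]);p0=p.copy();rv=(Rm.inv()*Rt).as_rotvec();
        for i in range(n):
            d=Rm.inv().apply(p0+(np.array([x,y,z])-p0)*(i+1)/n-p)
            d=np.round(d,1);t=np.round(np.degrees(rv/n),1);rows.append([op,d.tolist(),t.tolist()])
            p=p+Rm.apply(d);Rm=Rm*R.from_rotvec(np.radians(t))
    for i in range(0,len(rows),8): print(json.dumps(rows[i:i+8]).replace("-0.0","0").replace(".0,",",").replace(".0]","]"))
def show():
    s=sense();print("t",s["clock"],"p",np.round(s["eef_pos"],1),"rot",np.round(s["tcp_rot"],3),"F",np.round(s["contact_force"],1),"M",np.round(s["wrist_torque"],2),"op",round(s["opening"]*85.4,1),"q6",round(s["qpos"][5],2))
E
python3 -c "
from plan import *
show();plan([(433.6,106.8,140,1.551,16),(433.6,106.8,60,1.551,4)],70)"
```

```text
t 1.8 p [ 243.9 -575.5  231.3] rot [-3.142 -0.     0.401] F [ 0.   0.4 -0.6] M [-0.01 -0.02 -0.  ] op 85.5 q6 -0.0
[[70, [27.6, -34.6, 5.7], [0, 0, -4.1]], [70, [29.9, -32.6, 5.7], [0, 0, -4.1]], [70, [32.2, -30.4, 5.7], [0, 0, -4.1]], [70, [34.3, -27.9, 5.7], [0, 0, -4.1]], [70, [36.2, -25.5, 5.7], [0, 0, -4.1]], [70, [38, -22.8, 5.7], [0, 0, -4.1]], [70, [39.5, -20, 5.7], [0, 0, -4.1]], [70, [40.8, -17.1, 5.7], [0, 0, -4.1]]]
[[70, [41.9, -14.2, 5.8], [0, 0, -4.1]], [70, [42.8, -11.2, 5.7], [0, 0, -4.1]], [70, [43.5, -8, 5.7], [0, 0, -4.1]], [70, [44, -5, 5.7], [0, 0, -4.1]], [70, [44.2, -1.7, 5.7], [0, 0, -4.1]], [70, [44.3, 1.4, 5.7], [0, 0, -4.1]], [70, [44, 4.5, 5.7], [0, 0, -4.1]], [70, [43.6, 7.7, 5.7], [0, 0, -4.1]]]
[[70, [0, 0, 20], [0, 0, -0.1]], [70, [0, 0, 20], [0, 0, -0.1]], [70, [0, 0, 20], [0, 0, -0.1]], [70, [0, 0, 20], [0, 0, -0.1]]]
```

Candidates for a loose stub (800x600 scene view): dark A (461,440), dark B (370,403), green look-alike (390,482), loaded stub (470,275), rusty angle piece (570,322). I take A first, then B.

Request:
{"fn": "servo_tool", "kwargs": {"rows": [[70,[27.6,-34.6,5.7],[0,0,-4.1]],[70,[29.9,-32.6,5.7],[0,0,-4.1]],[70,[32.2,-30.4,5.7],[0,0,-4.1]],[70,[34.3,-27.9,5.7],[0,0,-4.1]],[70,[36.2,-25.5,5.7],[0,0,-4.1]],[70,[38,-22.8,5.7],[0,0,-4.1]],[70,[39.5,-20,5.7],[0,0,-4.1]],[70,[40.8,-17.1,5.7],[0,0,-4.1]]]}}

```text
clock: 2.8
eef_pos: [339.1, -233.1, 185.7]
tcp_rot: [3.141, -0.0, 0.975]
contact_force: [0.3, 0.3, -0.4]
opening: 0.816
```

Request:
{"fn": "servo_tool", "kwargs": {"rows": [[70,[41.9,-14.2,5.8],[0,0,-4.1]],[70,[42.8,-11.2,5.7],[0,0,-4.1]],[70,[43.5,-8,5.7],[0,0,-4.1]],[70,[44,-5,5.7],[0,0,-4.1]],[70,[44.2,-1.7,5.7],[0,0,-4.1]],[70,[44.3,1.4,5.7],[0,0,-4.1]],[70,[44,4.5,5.7],[0,0,-4.1]],[70,[43.6,7.7,5.7],[0,0,-4.1]]]}}

```text
clock: 3.8
eef_pos: [434.0, 108.4, 140.0]
tcp_rot: [3.141, -0.0, 1.548]
contact_force: [0.7, -1.0, 0.9]
opening: 0.822
```

Request:
{"fn": "servo_tool", "kwargs": {"rows": [[70,[0,0,20],[0,0,0]],[70,[0,0,20],[0,0,0]],[70,[0,0,20],[0,0,0]],[70,[0,0,15],[0,0,0]],[70,[0,0,0],[0,0,0]]]}}

```text
clock: 4.42
eef_pos: [432.9, 106.6, 64.2]
tcp_rot: [-3.14, 0.0, 1.546]
contact_force: [0.3, 0.1, 0.8]
opening: 0.819
```

```bash
python3 -c "
from plan import *
show()
f=grab_frame('scene');u=pix('scene',[434,115,30]).astype(int)
cv2.imwrite('pics/pk.png',cv2.resize(f[u[1]-60:u[1]+45,u[0]-70:u[0]+70],(800,600),interpolation=cv2.INTER_CUBIC))
plan([(433.6,106.8,3,1.551,5)],70)"
```

```text
t 4.425 p [432.9 106.6  64.2] rot [-3.14   0.     1.546] F [0.3 0.1 0.8] M [-0.01  0.01  0.06] op 69.9 q6 0.26
[[70, [0, 0, 12.4], [0, 0, -0.1]], [70, [0, 0.1, 12.3], [0, 0, -0.1]], [70, [0.1, 0, 12.4], [0, 0, -0.1]], [70, [0, 0.1, 12.4], [0, 0, -0.1]], [70, [0, 0, 12.4], [0, 0, -0.1]]]
```

View pics/pk.png

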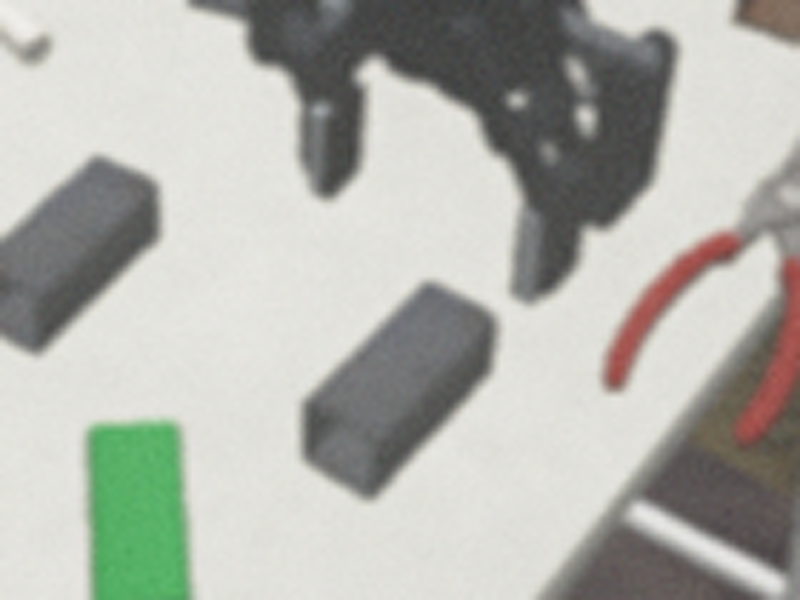

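Close crop: the gripper straddles dark stub A at (400,390), B is at (70,260), the green one at (135,510) is left alone, and the pliers are clear of the fingers.

Request:
{"fn": "servo_tool", "kwargs": {"rows": [[60,[0,-0.5,15],[0,0,0]],[60,[0,0,15],[0,0,0]],[60,[0,0,15],[0,0,0]],[60,[0,0,12],[0,0,0]],[60,[0,0,4],[0,0,0]],[20,[0,0,0],[0,0,0]],[20,[0,0,0],[0,0,0]],[20,[0,0,0],[0,0,0]]], "force": 90}}

```text
clock: 5.48
eef_pos: [433.4, 106.9, 4.5]
tcp_rot: [3.141, -0.0, 1.546]
contact_force: [-0.3, -0.7, 4.0]
opening: 0.334
```

Request:
{"fn": "servo_tool", "kwargs": {"rows": [[20,[0,0,0],[0,0,0]],[20,[0,0,0],[0,0,0]],[20,[0,0,0],[0,0,0]]]}}

```text
clock: 5.85
eef_pos: [433.4, 106.9, 4.5]
tcp_rot: [3.141, -0.0, 1.546]
contact_force: [-1.6, 0.5, 7.0]
opening: 0.336
```

```bash
python3 -c "
from plan import *
show()
s=sense();p=s['eef_pos']
y=.233;ux=np.array([np.cos(y),np.sin(y)]);O=np.array([565,-81.7]);h=O+ux*(-49);print(h)
plan([(p[0],p[1],183,1.546,4),(h[0],h[1],183,y,10)],20)"
```

```text
t 5.85 p [433.4 106.9   4.5] rot [ 3.141 -0.     1.546] F [-1.6  0.5  7. ] M [-0.05  0.25  0.05] op 28.7 q6 0.26
[517.32407398 -93.01397713]
[[20, [0, 0, -44.6], [0, 0, 0]], [20, [0, 0.1, -44.6], [0, 0, 0]], [20, [0, 0, -44.7], [0, 0, 0]], [20, [0, 0, -44.6], [0, 0, 0]], [20, [-19.8, 8.9, 0], [0, 0, 7.5]], [20, [-18.4, 11.4, 0], [0, 0, 7.5]], [20, [-16.8, 13.7, 0], [0, 0, 7.5]], [20, [-14.9, 15.8, 0], [0, 0, 7.5]]]
[[20, [-12.6, 17.6, 0], [0, 0, 7.5]], [20, [-10.3, 19.1, 0], [0, 0, 7.5]], [20, [-7.7, 20.2, 0], [0, 0, 7.5]], [20, [-5, 21.1, 0], [0, 0, 7.5]], [20, [-2.2, 21.6, 0], [0, 0, 7.5]], [20, [0.7, 21.7, 0], [0, 0, 7.5]]]
```

Request:
{"fn": "servo_tool", "kwargs": {"rows": [[20,[0,0,-44.6],[0,0,0]],[20,[0,0,-44.6],[0,0,0]],[20,[0,0,-44.6],[0,0,0]],[20,[0,0,-44.6],[0,0,0]],[20,[-19.8,8.9,0],[0,0,7.5]],[20,[-18.4,11.4,0],[0,0,7.5]],[20,[-16.8,13.7,0],[0,0,7.5]],[20,[-14.9,15.8,0],[0,0,7.5]]]}}

```text
clock: 6.85
eef_pos: [466.7, 26.2, 182.4]
tcp_rot: [3.141, -0.0, 1.018]
contact_force: [-0.1, 0.6, -1.4]
opening: 0.331
```

Request:
{"fn": "servo_tool", "kwargs": {"rows": [[20,[-12.6,17.6,0],[0,0,7.5]],[20,[-10.3,19.1,0],[0,0,7.5]],[20,[-7.7,20.2,0],[0,0,7.5]],[20,[-5,21.1,0],[0,0,7.5]],[20,[-2.2,21.6,0],[0,0,7.5]],[20,[0.7,21.7,0],[0,0,7.5]],[20,[0,0,20],[0,0,0]],[20,[0,0,13],[0,0,0]]]}}

```text
clock: 7.85
eef_pos: [516.5, -93.2, 148.5]
tcp_rot: [-3.141, 0.001, 0.236]
contact_force: [-0.3, -0.0, -1.0]
opening: 0.329
```

Request:
{"fn": "servo_tool", "kwargs": {"rows": [[20,[0,0,0],[0,0,0]]]}}

```text
clock: 7.98
eef_pos: [516.0, -92.7, 148.3]
tcp_rot: [-3.141, 0.002, 0.237]
contact_force: [-0.0, 0.4, 0.3]
opening: 0.336
```

```bash
cat > view.py <<'E'
from plan import *
import sys
def shot(name,pad=8,grip_off=12,d=4.5):
    show();s=sense();p=np.array(s['eef_pos']);a=s['tcp_rot'][2];Rz=R.from_euler('z',a)
    M=np.array([565,-81.7,0]);ym=.233;out=[]
    for c in("scene","top"):
        f=np.mean([grab_frame(c).astype(float) for _ in range(3)],0)
        u=pix(c,[555,-84,115]);x0,y0=int(u[0]-33),int(u[1]-45);k=6
        g=np.clip((f[y0:y0+90,x0:x0+66]-20)*255/150,0,255).astype(np.uint8);big=cv2.resize(g,None,fx=k,fy=k,interpolation=cv2.INTER_CUBIC)
        def dot(P,col):
            uv=(pix(c,P)-[x0,y0]+.5)*k;cv2.circle(big,tuple(map(int,uv)),3,col,1)
        for q in((-35+grip_off,15,30-d),(-35+grip_off,-15,30-d),(35+grip_off,15,30-d),(35+grip_off,-15,30-d)): dot(p+Rz.apply(q),(0,0,255))
        for q in((14,8,128),(14,-8,128),(-42,20,84),(-42,-20,84)): dot(M+R.from_euler('z',ym).apply(q),(0,255,0))
        out.append(big)
    cv2.imwrite(f"pics/{name}.png",np.hstack(out))
E
python3 -c "
from view import *
shot('hov1')"
```

```text
t 7.975 p [516.  -92.7 148.3] rot [-3.141e+00  2.000e-03  2.370e-01] F [-0.   0.4  0.3] M [0.01 0.09 0.01] op 28.7 q6 1.15
```

View pics/hov1.png

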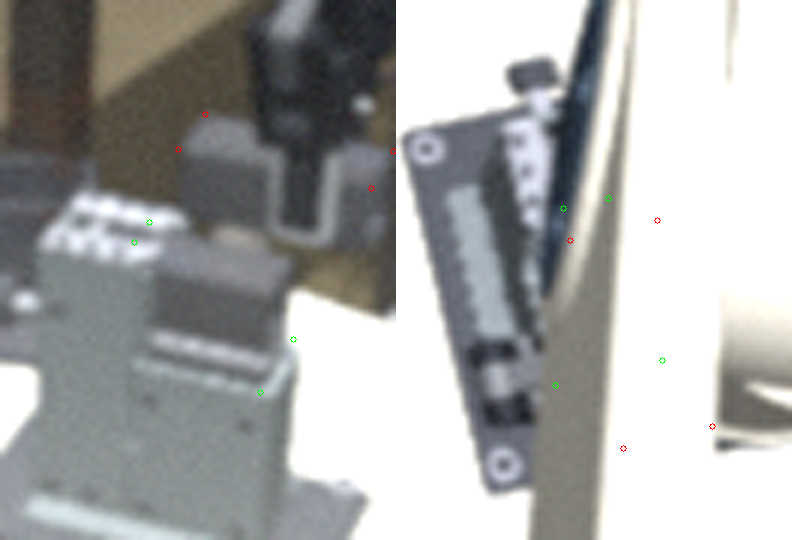

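Request:
{"fn": "servo_tool", "kwargs": {"rows": [[20,[3,0.6,6],[0,0,0]],[20,[0,0,7],[0,0,0]],[20,[0,0,4],[0,0,0]],[20,[0,0,2],[0,0,0]],[20,[0,0,2],[0,0,0]],[20,[0,0,2],[0,0,0]]]}}

```text
clock: 9.02
eef_pos: [520.1, -93.0, 126.6]
tcp_rot: [3.142, 0.0, 0.237]
contact_force: [-2.7, 0.0, 5.8]
opening: 0.329
```

```bash
python3 -c "
from view import *
show()"
```

```text
t 9.025 p [520.1 -93.  126.6] rot [3.142 0.    0.237] F [-2.7  0.   5.8] M [0.04 0.39 0.04] op 28.1 q6 1.15
```

Request:
{"fn": "servo_tool", "kwargs": {"rows": [[20,[0,0.3,3],[0,0,0]],[20,[0,0.3,4],[0,0,0]],[20,[0,0,4],[0,0,0]],[20,[0,0,4],[0,0,0]]]}}

```text
clock: 9.52
eef_pos: [520.1, -93.2, 111.7]
tcp_rot: [-3.141, 0.0, 0.237]
contact_force: [-4.2, 2.5, 7.6]
opening: 0.329
```

Request:
{"fn": "servo_tool", "kwargs": {"rows": [[20,[0,0,4],[0,0,0]],[20,[0,0,4],[0,0,0]],[20,[0,0,4],[0,0,0]],[20,[0,0,3],[0,0,0]],[20,[0,0,0],[0,0,0]]]}}

```text
clock: 10.15
eef_pos: [520.1, -93.1, 96.6]
tcp_rot: [-3.141, 0.0, 0.237]
contact_force: [-3.5, 2.6, 6.2]
opening: 0.332
```

```bash
python3 -c "
from view import *
shot('press1',d=4.5)"
```

```text
t 10.15 p [520.1 -93.1  96.6] rot [-3.141  0.     0.237] F [-3.5  2.6  6.2] M [0.57 0.4  0.08] op 28.3 q6 1.15
```

View pics/press1.png

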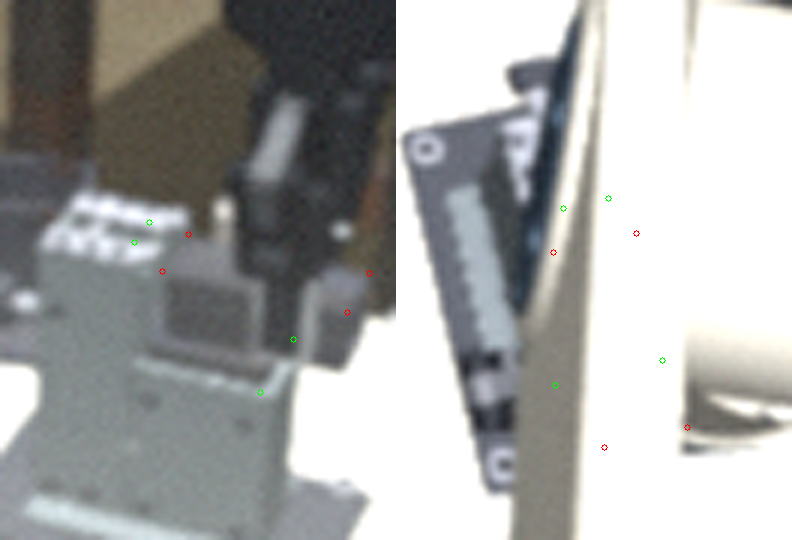

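Request:
{"fn": "servo_tool", "kwargs": {"rows": [[20,[0,0,1],[0,0,0]],[20,[2,0,0.5],[0,0,0]],[20,[3,0,0],[0,0,0]],[20,[3,0,0],[0,0,0]]]}}

```text
clock: 10.95
eef_pos: [526.8, -91.7, 95.0]
tcp_rot: [-3.141, 0.002, 0.237]
contact_force: [-8.8, -0.8, 7.6]
opening: 0.337
```

```bash
cat >> plan.py <<'E'
def mag(O=(565,-81.7),y=.233):
    s=sense();p=np.array(s["eef_pos"]);c,n=np.cos(y),np.sin(y);Q=np.array([[c,n],[-n,c]])
    print("mag xy",np.round(Q@(p[:2]-O),1),"z",round(p[2],1),"F",np.round(np.r_[Q@s["contact_force"][:2],s["contact_force"][2]],1),"M",np.round(np.r_[Q@s["wrist_torque"][:2],s["wrist_torque"][2]],2),"t",s["clock"],"rot",np.round(s["tcp_rot"],3))
E
python3 -c "
from plan import *
mag()"
```

```text
mag xy [-39.5  -0.9] z 95.0 F [-8.7  1.3  7.6] M [ 0.22  1.35 -0.01] t 10.95 rot [-3.141e+00  2.000e-03  2.370e-01]
```

Request:
{"fn": "servo_tool", "kwargs": {"rows": [[20,[-2,0,1],[0,0,0]],[20,[0,0,2],[0,0,0]],[20,[0,0,0],[0,0,0]]]}}

```text
clock: 11.32
eef_pos: [526.7, -91.8, 92.6]
tcp_rot: [-3.141, -0.001, 0.237]
contact_force: [-0.9, 4.0, 6.3]
opening: 0.336
```

```bash
python3 -c "
from plan import *
mag()"
```

```text
mag xy [-39.6  -1. ] z 92.6 F [0.  4.1 6.3] M [ 0.65 -0.01  0.13] t 11.325 rot [-3.141e+00 -1.000e-03  2.370e-01]
```

Request:
{"fn": "servo_tool", "kwargs": {"rows": [[20,[2,0,0],[0,0,0]],[20,[2,0,0],[0,0,0]],[20,[2,0,0],[0,0,0]]]}}

```text
clock: 11.7
eef_pos: [527.9, -90.8, 91.5]
tcp_rot: [-3.14, 0.008, 0.237]
contact_force: [-19.2, -4.6, 15.8]
opening: 0.33
```

```bash
python3 -c "
from plan import *
mag()"
```

```text
mag xy [-38.2  -0.3] z 91.5 F [-19.7  -0.1  15.8] M [-0.13  2.76 -0.16] t 11.7 rot [-3.14   0.008  0.237]
```

Request:
{"fn": "servo_tool", "kwargs": {"rows": [[20,[-3,0,0],[0,0,0]],[20,[-3,0,0],[0,0,0]],[20,[0,0,0],[0,0,0]]]}}

```text
clock: 12.08
eef_pos: [527.1, -91.5, 92.6]
tcp_rot: [-3.141, -0.003, 0.236]
contact_force: [0.0, 5.5, 5.4]
opening: 0.331
```

```bash
python3 -c "
from plan import *
mag()
s=sense();p=np.array(s['eef_pos']);a=s['tcp_rot'][2];Rz=R.from_euler('z',a);M=np.array([565,-81.7,0]);Rm=R.from_euler('z',.233)
c='scene';f=np.mean([grab_frame(c).astype(float) for _ in range(8)],0);u=pix(c,[550,-87,112]);x0,y0=int(u[0]-30),int(u[1]-22);k=13
g=np.clip((f[y0:y0+46,x0:x0+60]-25)*255/130,0,255).astype(np.uint8);big=cv2.resize(g,None,fx=k,fy=k,interpolation=cv2.INTER_CUBIC)
def dot(P,col):
    uv=(pix(c,P)+[1.3,.5]-[x0,y0]+.5)*k;cv2.circle(big,tuple(map(int,uv)),4,col,1)
for x in(-23,47):
  for y in(15,-15):
    for z in(-4.5,25.5): dot(p+Rz.apply((x,y,z)),(0,0,255))
for q in((14,8,124),(14,-8,124),(14,16,124),(6,8,128),(6,-8,128)): dot(M+Rm.apply(q),(0,255,0))
for q in((-42,20,84),(-42,-20,84),(12,20,84),(12,20,128)): dot(M+Rm.apply(q),(255,0,255))
cv2.imwrite('pics/jam.png',big)"
```

```text
mag xy [-39.1  -0.8] z 92.6 F [1.3 5.4 5.4] M [ 0.87 -0.35  0.18] t 12.075 rot [-3.141e+00 -3.000e-03  2.360e-01]
```

View pics/jam.png

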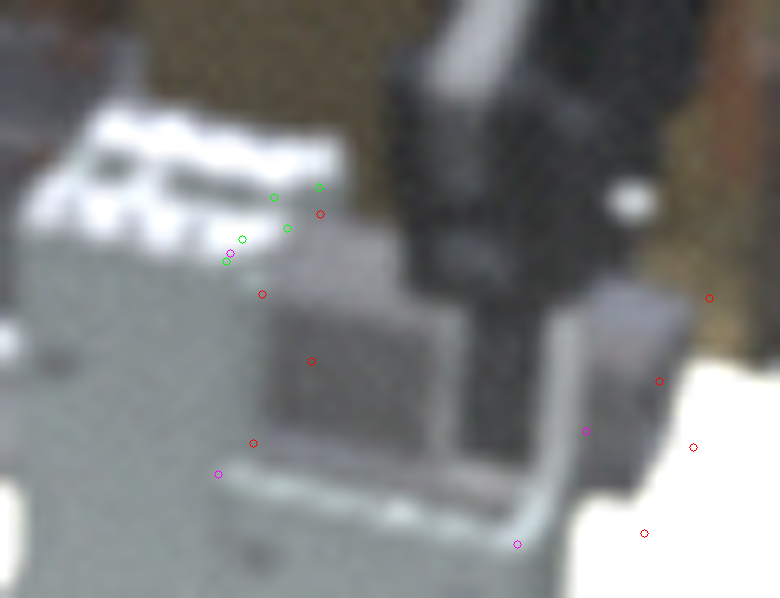

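The picture (view 8) shows the stub pressed down, its rear end at the wall edge (260,370), and its front pitched up slightly at (640,490). Pushing was blocked, and there is a +y side force at rest, so I feel my way to +y.

Request:
{"fn": "servo_tool", "kwargs": {"rows": [[20,[-1,-1,0],[0,0,0]],[20,[0,-1,0],[0,0,0]],[20,[0,0,0],[0,0,0]]]}}

```text
clock: 12.85
eef_pos: [527.0, -91.1, 93.1]
tcp_rot: [3.139, -0.004, 0.237]
contact_force: [2.3, -0.4, 6.1]
opening: 0.33
```

```bash
python3 -c "
from plan import *
mag()"
```

```text
mag xy [-39.2  -0.3] z 93.1 F [ 2.1 -0.9  6.1] M [-0.36 -0.43 -0.05] t 12.85 rot [ 3.139 -0.004  0.237]
```

Request:
{"fn": "servo_tool", "kwargs": {"rows": [[20,[1,0,0],[0,0,0]],[20,[1,0,0],[0,0,0]],[20,[1,0,0],[0,0,0]]]}}

```text
clock: 13.22
eef_pos: [527.6, -90.5, 92.4]
tcp_rot: [3.14, 0.0, 0.237]
contact_force: [-4.2, -4.0, 7.8]
opening: 0.336
```

```bash
python3 -c "
from plan import *
mag()"
```

```text
mag xy [-38.4   0.1] z 92.4 F [-5.  -2.9  7.8] M [-0.36  0.7  -0.02] t 13.225 rot [3.14  0.    0.237]
```

Request:
{"fn": "servo_tool", "kwargs": {"rows": [[20,[0.5,0.5,0],[0,0,0]],[20,[0.5,0.2,0],[0,0,0]],[20,[0.5,0,0],[0,0,0]]]}}

```text
clock: 13.6
eef_pos: [527.8, -90.4, 92.0]
tcp_rot: [-3.141, 0.003, 0.237]
contact_force: [-8.7, -2.8, 8.9]
opening: 0.336
```

```bash
python3 -c "
from plan import *
mag()
s=sense();print(s['joint_efforts'])
p=np.array(s['eef_pos']);a=s['tcp_rot'][2];Rz=R.from_euler('z',a)
f=grab_frame('top')
for c in('top','scene'):
  grab_frame(c)
  for t in('stub_1','loaded_stub','stop_plate'):
    for b in boxes_of(c,t)[:4]:
        w=c2w(c,b['centre']);print(c,t,round(b['conf'],2),np.round(w))
"
```

```text
mag xy [-38.2   0.1] z 92.0 F [-9.1 -0.7  8.9] M [-0.17  1.28 -0.11] t 13.6 rot [-3.141e+00  3.000e-03  2.370e-01]
[  2.23616481 -51.18355036 -27.79108644   0.92935178  -2.35767379
  -0.07560882]
top stub_1 0.93 [556. 133.  32.]
top stub_1 0.93 [458. 217.  29.]
scene stub_1 0.89 [553. 148.  28.]
scene stub_1 0.84 [540. -80. 112.]
scene stub_1 0.83 [455. 228.  31.]
scene stop_plate 0.38 [627. -58.  86.]
```

Request:
{"fn": "servo_tool", "kwargs": {"rows": [[20,[-4,0,0],[0,0,0]],[20,[-2,-1,0],[0,0,0]],[20,[0,-1.5,0],[0,0,0]],[20,[0,0,0],[0,0,0]]]}}

```text
clock: 14.55
eef_pos: [525.2, -89.8, 93.2]
tcp_rot: [3.139, -0.005, 0.237]
contact_force: [1.3, -1.9, 6.7]
opening: 0.336
```

```bash
python3 -c "
from plan import *
mag()"
```

```text
mag xy [-40.6   1.3] z 93.2 F [ 0.8 -2.2  6.7] M [-0.5  -0.43 -0.02] t 14.55 rot [ 3.139 -0.005  0.237]
```

Request:
{"fn": "servo_tool", "kwargs": {"rows": [[20,[2,0,0],[0,0,0]],[20,[2,0,0],[0,0,0]],[20,[1.5,0,0],[0,0,0]],[20,[0.5,0,0],[0,0,0]]]}}

```text
clock: 15.05
eef_pos: [528.1, -88.0, 92.2]
tcp_rot: [3.141, 0.001, 0.237]
contact_force: [-5.0, -1.0, 6.5]
opening: 0.33
```

```bash
python3 -c "
from plan import *
mag()"
```

```text
mag xy [-37.4   2.4] z 92.2 F [-5.1  0.1  6.5] M [-0.09  0.7  -0.03] t 15.05 rot [3.141e+00 1.000e-03 2.370e-01]
```

Request:
{"fn": "servo_tool", "kwargs": {"rows": [[20,[1,0,0],[0,0,0]],[20,[1,0,0],[0,0,0]],[20,[0,0,0],[0,0,0]]]}}

```text
clock: 15.42
eef_pos: [529.9, -87.5, 92.1]
tcp_rot: [3.141, 0.001, 0.237]
contact_force: [-3.4, -1.1, 6.1]
opening: 0.338
```

```bash
python3 -c "
from plan import *
mag()"
```

```text
mag xy [-35.4   2.5] z 92.1 F [-3.6 -0.3  6.1] M [0.01 0.65 0.03] t 15.425 rot [3.141e+00 1.000e-03 2.370e-01]
```

It slides freely at +2.5 mm lateral. Continuing.

Request:
{"fn": "servo_tool", "kwargs": {"rows": [[20,[2,0,0],[0,0,0]],[20,[2,0,0],[0,0,0]],[20,[2,0,0],[0,0,0]]]}}

```text
clock: 15.8
eef_pos: [535.6, -86.1, 92.1]
tcp_rot: [3.141, 0.002, 0.237]
contact_force: [-6.1, -2.3, 6.8]
opening: 0.333
```

```bash
python3 -c "
from plan import *
mag()"
```

```text
mag xy [-29.6   2.5] z 92.1 F [-6.4 -0.8  6.8] M [-0.12  0.88  0.04] t 15.8 rot [3.141e+00 2.000e-03 2.370e-01]
```

Request:
{"fn": "servo_tool", "kwargs": {"rows": [[20,[2,0,0],[0,0,0]],[20,[2,0,0],[0,0,0]],[20,[2,0,0],[0,0,0]]]}}

```text
clock: 16.18
eef_pos: [541.4, -84.8, 92.1]
tcp_rot: [3.141, 0.002, 0.237]
contact_force: [-6.1, -2.2, 7.4]
opening: 0.334
```

```bash
python3 -c "
from plan import *
mag()"
```

```text
mag xy [-23.7   2.5] z 92.1 F [-6.4 -0.8  7.4] M [-0.11  0.96 -0.04] t 16.175 rot [3.141e+00 2.000e-03 2.370e-01]
```

Request:
{"fn": "servo_tool", "kwargs": {"rows": [[20,[2,0,-1],[0,0,0]],[20,[2,0,-1],[0,0,0]],[20,[2,0,-1],[0,0,0]]]}}

```text
clock: 16.55
eef_pos: [547.3, -83.4, 95.0]
tcp_rot: [3.141, 0.002, 0.237]
contact_force: [-5.3, -2.7, 5.8]
opening: 0.335
```

```bash
python3 -c "
from plan import *
mag()"
```

```text
mag xy [-17.7   2.5] z 95.0 F [-5.8 -1.4  5.8] M [-0.19  0.79 -0.02] t 16.55 rot [3.141e+00 2.000e-03 2.370e-01]
```

Request:
{"fn": "servo_tool", "kwargs": {"rows": [[20,[1,0,0],[0,0,0]],[20,[1,0,0],[0,0,0]],[20,[0.5,0,0],[0,0,0]]]}}

```text
clock: 16.92
eef_pos: [549.6, -82.8, 95.1]
tcp_rot: [3.141, 0.002, 0.237]
contact_force: [-5.0, -2.8, 6.7]
opening: 0.332
```

```bash
python3 -c "
from plan import *
mag()"
```

```text
mag xy [-15.2   2.5] z 95.1 F [-5.5 -1.6  6.7] M [-0.23  0.99 -0.03] t 16.925 rot [3.141e+00 2.000e-03 2.370e-01]
```

Request:
{"fn": "servo_tool", "kwargs": {"rows": [[20,[1,0,0],[0,0,0]],[20,[1,0,0],[0,0,0]]]}}

```text
clock: 17.18
eef_pos: [551.1, -82.5, 95.0]
tcp_rot: [3.141, 0.003, 0.237]
contact_force: [-9.0, -5.2, 9.0]
opening: 0.336
```

Request:
{"fn": "servo_tool", "kwargs": {"rows": [[20,[1,0,0],[0,0,0]],[20,[0.5,0,0],[0,0,0]]]}}

```text
clock: 17.42
eef_pos: [551.1, -82.4, 94.9]
tcp_rot: [-3.141, 0.005, 0.237]
contact_force: [-13.9, -4.7, 14.1]
opening: 0.336
```

```bash
python3 -c "
from plan import *
mag()"
```

```text
mag xy [-13.6   2.5] z 94.9 F [-14.6  -1.3  14.1] M [-0.57  2.1  -0.16] t 17.425 rot [-3.141  0.005  0.237]
```

Request:
{"fn": "servo_tool", "kwargs": {"rows": [[20,[-0.5,0,-1],[0,0,0]],[20,[0,0,-1],[0,0,0]],[20,[0,0,-1],[0,0,0]],[20,[0,0,0],[0,0,0]]]}}

```text
clock: 17.92
eef_pos: [551.1, -82.4, 97.1]
tcp_rot: [-3.141, 0.004, 0.237]
contact_force: [-7.4, -5.4, 0.6]
opening: 0.333
```

```bash
python3 -c "
from plan import *
mag()"
```

```text
mag xy [-13.7   2.6] z 97.1 F [-8.4 -3.6  0.6] M [-0.52  1.15 -0.23] t 17.925 rot [-3.141  0.004  0.237]
```

Request:
{"fn": "servo_tool", "kwargs": {"rows": [[33,[0,0,0],[0,0,0]],[36,[0,0,0],[0,0,0]],[45,[0,0,0],[0,0,0]],[50,[0,0,0],[0,0,0]],[50,[0,0,0],[0,0,0]],[50,[0,0,-15],[0,0,0]],[50,[0,0,-40],[0,0,0]],[50,[0,0,-30],[0,0,0]]]}}

```text
clock: 18.92
eef_pos: [553.9, -81.7, 185.3]
tcp_rot: [3.141, -0.001, 0.237]
contact_force: [0.2, -0.4, -0.0]
opening: 0.585
```

```bash
python3 -c "
from plan import *
mag();show()
plan([(440,-20,175,.8,4),(330,106,175,1.6,5)],0)"
```

```text
mag xy [-10.8   2.5] z 185.3 F [ 0.1 -0.5 -0. ] M [-0.07  0.03  0.04] t 18.925 rot [ 3.141e+00 -1.000e-03  2.370e-01]
t 18.925 p [553.9 -81.7 185.3] rot [ 3.141e+00 -1.000e-03  2.370e-01] F [ 0.2 -0.4 -0. ] M [-0.07  0.01  0.04] op 50.0 q6 1.18
[[0, [-24.1, -21.7, 2.5], [0, 0, -8.1]], [0, [-20.7, -24.8, 2.6], [0, 0, -8.1]], [0, [-17.1, -27.6, 2.5], [0, 0, -8.1]], [0, [-13, -29.6, 2.5], [0, 0, -8.1]], [0, [2.8, -33.3, 0], [0, 0, -9.1]], [0, [8.1, -32.5, -0.1], [0, 0, -9.1]], [0, [13.1, -30.8, 0], [0, 0, -9.1]], [0, [17.8, -28.3, 0], [0, 0, -9.1]]]
[[0, [22, -25.2, -0.1], [0, 0, -9.1]]]
```

Request:
{"fn": "servo_tool", "kwargs": {"rows": [[22,[-30,0,10],[0,0,0]],[22,[-30,0,25],[0,0,0]],[22,[0,0,30],[0,0,0]],[22,[0,0,20],[0,0,0]],[22,[5,0,0],[0,0,0]],[22,[6,0,0],[0,0,0]],[22,[4,0,0],[0,0,0]],[22,[3,0,0],[0,0,0]]]}}

```text
clock: 19.92
eef_pos: [513.4, -91.4, 98.6]
tcp_rot: [3.141, -0.001, 0.237]
contact_force: [-0.4, -2.2, 0.0]
opening: 0.256
```

```bash
python3 -c "
from plan import *
mag()"
```

```text
mag xy [-52.5   2.5] z 98.6 F [-0.9 -2.   0. ] M [ 0.02 -0.01 -0.04] t 19.925 rot [ 3.141e+00 -1.000e-03  2.370e-01]
```

Request:
{"fn": "servo_tool", "kwargs": {"rows": [[22,[2,0,0],[0,0,0]],[22,[2,0,0],[0,0,0]],[22,[1,0,0],[0,0,0]]]}}

```text
clock: 20.3
eef_pos: [517.5, -90.3, 97.9]
tcp_rot: [-3.142, 0.0, 0.237]
contact_force: [-0.5, -0.4, -0.3]
opening: 0.263
```

Request:
{"fn": "servo_tool", "kwargs": {"rows": [[22,[1,0,0],[0,0,0]],[22,[0.5,0,0],[0,0,0]]]}}

```text
clock: 20.55
eef_pos: [518.2, -90.0, 97.8]
tcp_rot: [-3.141, 0.002, 0.237]
contact_force: [-4.0, -1.4, 4.5]
opening: 0.257
```

```bash
python3 -c "
from plan import *
mag()"
```

```text
mag xy [-47.5   2.7] z 97.8 F [-4.2 -0.4  4.5] M [-0.1   0.68  0.  ] t 20.55 rot [-3.141e+00  2.000e-03  2.370e-01]
```

Request:
{"fn": "servo_tool", "kwargs": {"rows": [[22,[0.8,0,0],[0,0,0]],[22,[0.4,0,0],[0,0,0]],[22,[0,0,0],[0,0,0]]]}}

```text
clock: 20.92
eef_pos: [518.2, -89.9, 97.7]
tcp_rot: [-3.141, 0.003, 0.237]
contact_force: [-7.7, -2.4, 6.1]
opening: 0.256
```

```bash
python3 -c "
from plan import *
mag()"
```

```text
mag xy [-47.4   2.8] z 97.7 F [-8.1 -0.5  6.1] M [-0.21  1.22 -0.07] t 20.925 rot [-3.141e+00  3.000e-03  2.370e-01]
```

Request:
{"fn": "servo_tool", "kwargs": {"rows": [[22,[0.7,0,0],[0,0,0]],[22,[0,0,0],[0,0,0]]]}}

```text
clock: 21.18
eef_pos: [518.2, -89.8, 97.6]
tcp_rot: [-3.141, 0.005, 0.237]
contact_force: [-11.1, -3.2, 8.4]
opening: 0.256
```

Request:
{"fn": "servo_tool", "kwargs": {"rows": [[22,[-3,0,0],[0,0,0]],[22,[-12,0,0],[0,0,0]],[60,[-25,0,-20],[0,0,0]],[60,[-25,0,-20],[0,0,0]],[60,[-20,0,-10],[0,0,0]]]}}

```text
clock: 21.8
eef_pos: [437.1, -109.7, 148.7]
tcp_rot: [3.141, -0.001, 0.237]
contact_force: [0.3, 0.3, 1.0]
opening: 0.703
```

```bash
python3 -c "
from plan import *
mag()
plan([(430,30,150,.9,4),(500,124,150,1.63,5),(561.5,123,80,1.63,4)],60)"
```

```text
mag xy [-130.9    2.3] z 148.7 F [0.3 0.2 1. ] M [ 0.07 -0.03  0.02] t 21.8 rot [ 3.141e+00 -1.000e-03  2.370e-01]
[[60, [6.5, -34.4, -0.3], [0, 0, -9.5]], [60, [12, -32.8, -0.4], [0, 0, -9.5]], [60, [17.3, -30.4, -0.3], [0, 0, -9.5]], [60, [22, -27.1, -0.4], [0, 0, -9.5]], [60, [23.4, -0.7, 0], [0, 0, -8.4]], [60, [23.3, 2.7, 0], [0, 0, -8.4]], [60, [22.7, 6.1, 0], [0, 0, -8.4]], [60, [21.5, 9.3, 0.1], [0, 0, -8.4]]]
[[60, [19.9, 12.4, 0], [0, 0, -8.4]], [60, [-1.2, 15.3, 17.5], [0, 0, 0]], [60, [-1.2, 15.3, 17.5], [0, 0, 0]], [60, [-1.2, 15.3, 17.5], [0, 0, 0]], [60, [-1.2, 15.3, 17.5], [0, 0, 0]]]
```

Request:
{"fn": "servo_tool", "kwargs": {"rows": [[60,[6.5,-34.4,0],[0,0,-9.5]],[60,[12,-32.8,0],[0,0,-9.5]],[60,[17.3,-30.4,0],[0,0,-9.5]],[60,[22,-27.1,0],[0,0,-9.5]],[60,[23.4,-0.7,0],[0,0,-8.4]],[60,[23.3,2.7,0],[0,0,-8.4]],[60,[22.7,6.1,0],[0,0,-8.4]],[60,[21.5,9.3,0],[0,0,-8.4]]]}}

```text
clock: 22.8
eef_pos: [487.0, 105.9, 147.9]
tcp_rot: [3.141, -0.0, 1.491]
contact_force: [-0.2, -0.4, 0.6]
opening: 0.705
```

Request:
{"fn": "servo_tool", "kwargs": {"rows": [[60,[19.9,12.4,0],[0,0,-8.4]],[60,[-1.2,15.5,17.5],[0,0,0]],[60,[-1.2,15.5,17.5],[0,0,0]],[60,[-1.2,15.5,17.5],[0,0,0]],[60,[-1.2,15.5,17.5],[0,0,0]],[60,[0,0,0],[0,0,0]]]}}

```text
clock: 23.55
eef_pos: [562.7, 122.9, 76.8]
tcp_rot: [-3.14, 0.0, 1.633]
contact_force: [0.2, 0.6, -0.9]
opening: 0.698
```

```bash
python3 -c "
from plan import *
show()
plan([(562.8,122.5,4,1.626,5)],60)
M=np.array([565,-81.7,0]);Rm=R.from_euler('z',.233);out=[]
for c in('scene','top'):
    f=np.mean([grab_frame(c).astype(float) for _ in range(4)],0);u=pix(c,[555,-84,112]);x0,y0=int(u[0]-28),int(u[1]-38);k=7
    g=np.clip((f[y0:y0+76,x0:x0+56]-20)*255/140,0,255).astype(np.uint8);out.append(cv2.resize(g,None,fx=k,fy=k,interpolation=cv2.INTER_CUBIC))
cv2.imwrite('pics/in1.png',np.hstack(out))"
```

```text
t 23.55 p [562.7 122.9  76.8] rot [-3.14   0.     1.633] F [ 0.2  0.6 -0.9] M [ 0.02 -0.   -0.03] op 59.6 q6 0.15
[[60, [-0.1, 0, 14.6], [0, 0, 0.1]], [60, [0, 0.1, 14.5], [0, 0, 0.1]], [60, [-0.1, 0, 14.6], [0, 0, 0.1]], [60, [-0.1, 0.1, 14.5], [0, 0, 0.1]], [60, [0, 0, 14.6], [0, 0, 0.1]]]
```

View pics/in1.png

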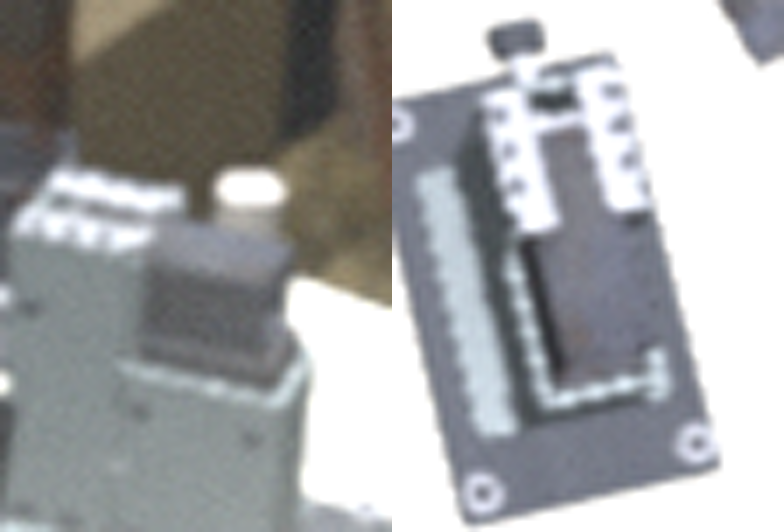

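View 9: the first stub lies level and straight under the lips, scene (215,280), top (600,300). Next, stub B.

Request:
{"fn": "servo_tool", "kwargs": {"rows": [[60,[-0.3,0,18],[0,0,0.4]],[60,[0,0,18],[0,0,0]],[60,[0,0,18],[0,0,0]],[60,[0,0,13],[0,0,0]],[60,[0,0,5],[0,0,0]],[20,[0,0,0],[0,0,0]],[20,[0,0,0],[0,0,0]],[20,[0,0,0],[0,0,0]]], "force": 110}}

```text
clock: 24.95
eef_pos: [563.7, 123.1, 6.6]
tcp_rot: [3.14, -0.0, 1.626]
contact_force: [-0.1, -0.3, 3.1]
opening: 0.326
```

Request:
{"fn": "servo_tool", "kwargs": {"rows": [[20,[0,0,0],[0,0,0]],[20,[0,0,0],[0,0,0]],[20,[0,0,0],[0,0,0]]]}}

```text
clock: 25.32
eef_pos: [563.7, 123.1, 6.6]
tcp_rot: [3.14, -0.0, 1.626]
contact_force: [-0.5, -1.0, 6.9]
opening: 0.328
```

```bash
python3 -c "
from plan import *
show()
s=sense();p=s['eef_pos']
y=.237;c,n=np.cos(.233),np.sin(.233);O=np.array([565,-81.7]);h=O+np.array([c,n])*(-49)+np.array([-n,c])*2.5;print(h)
plan([(p[0],p[1],153,s['tcp_rot'][2],4),(500,20,153,.9,5),(h[0],h[1],153,y,4)],20)"
```

```text
t 25.325 p [563.7 123.1   6.6] rot [ 3.14  -0.     1.626] F [-0.5 -1.   6.9] M [0.   0.26 0.03] op 28.0 q6 0.16
[516.74683025 -90.58153192]
[[20, [0, 0, -36.6], [0, 0, 0]], [20, [0, 0.1, -36.6], [0, 0, 0]], [20, [0, 0, -36.6], [0, 0, 0]], [20, [0, 0.1, -36.6], [0, 0, 0]], [20, [-19.9, -13.9, 0], [0, 0, 8.3]], [20, [-21.6, -10.8, 0], [0, 0, 8.3]], [20, [-23, -7.6, 0], [0, 0, 8.3]], [20, [-23.9, -4.2, 0], [0, 0, 8.3]]]
[[20, [-24.2, -0.7, -0.1], [0, 0, 8.3]], [20, [-19.1, 20.4, 0], [0, 0, 9.5]], [20, [-15.5, 23.3, 0], [0, 0, 9.5]], [20, [-11.4, 25.5, 0], [0, 0, 9.5]], [20, [-7, 27.1, 0], [0, 0, 9.5]]]
```

Request:
{"fn": "servo_tool", "kwargs": {"rows": [[20,[0,0,-36.6],[0,0,0]],[20,[0,0,-36.6],[0,0,0]],[20,[0,0,-36.6],[0,0,0]],[20,[0,0,-36.6],[0,0,0]],[20,[-19.9,-13.9,0],[0,0,8.3]],[20,[-21.6,-10.8,0],[0,0,8.3]],[20,[-23,-7.6,0],[0,0,8.3]],[20,[-23.9,-4.2,0],[0,0,8.3]]]}}

```text
clock: 26.32
eef_pos: [511.6, 39.9, 152.3]
tcp_rot: [3.142, 0.0, 1.042]
contact_force: [0.2, -0.3, -1.5]
opening: 0.327
```

Request:
{"fn": "servo_tool", "kwargs": {"rows": [[20,[-24.2,-0.7,0],[0,0,8.3]],[20,[-19.1,20.4,0],[0,0,9.5]],[20,[-15.5,23.3,0],[0,0,9.5]],[20,[-11.4,25.5,0],[0,0,9.5]],[20,[-7,27.1,0],[0,0,9.5]],[20,[0,0,0],[0,0,0]]]}}

```text
clock: 27.08
eef_pos: [516.3, -92.1, 152.3]
tcp_rot: [3.141, -0.0, 0.236]
contact_force: [0.1, 0.3, -0.9]
opening: 0.327
```

```bash
python3 -c "
from plan import *
mag();show()"
```

```text
mag xy [-49.8   1.1] z 152.3 F [ 0.2  0.3 -0.9] M [ 0.   -0.01 -0.05] t 27.075 rot [ 3.141 -0.     0.236]
t 27.075 p [516.3 -92.1 152.3] rot [ 3.141 -0.     0.236] F [ 0.1  0.3 -0.9] M [ 0.   -0.01 -0.05] op 28.0 q6 1.16
```

Request:
{"fn": "servo_tool", "kwargs": {"rows": [[20,[2,-0.8,6],[0,0,0]],[20,[1.8,-0.7,7],[0,0,0]],[20,[0,0,5],[0,0,0]],[20,[0,0,3],[0,0,0]],[20,[0,0,3],[0,0,0]]]}}

```text
clock: 27.7
eef_pos: [519.3, -88.0, 128.4]
tcp_rot: [-3.141, 0.001, 0.239]
contact_force: [-4.2, 1.2, 8.5]
opening: 0.33
```

```bash
python3 -c "
from plan import *
mag()"
```

```text
mag xy [-46.    4.4] z 128.4 F [-3.8  2.2  8.5] M [0.4  0.42 0.09] t 27.7 rot [-3.141e+00  1.000e-03  2.390e-01]
```

Request:
{"fn": "servo_tool", "kwargs": {"rows": [[20,[0,0,3],[0,0,0]],[20,[0,0,3],[0,0,0]],[20,[0,0,4],[0,0,0]],[20,[0,0,4],[0,0,0]],[20,[0,0,4],[0,0,0]]]}}

```text
clock: 28.32
eef_pos: [519.3, -88.0, 110.8]
tcp_rot: [-3.141, 0.0, 0.239]
contact_force: [-5.0, 1.7, 9.4]
opening: 0.329
```

```bash
python3 -c "
from plan import *
mag()"
```

```text
mag xy [-46.    4.4] z 110.8 F [-4.5  2.8  9.4] M [0.57 0.55 0.12] t 28.325 rot [-3.141  0.     0.239]
```

Request:
{"fn": "servo_tool", "kwargs": {"rows": [[20,[0,0.7,3],[0,0,0]],[20,[0,0.7,3],[0,0,0]],[20,[0,0.5,3],[0,0,0]],[20,[0,0,2],[0,0,0]],[20,[0,0,1],[0,0,0]],[20,[0,0,0],[0,0,0]]]}}

```text
clock: 29.08
eef_pos: [519.6, -89.5, 98.7]
tcp_rot: [-3.14, 0.0, 0.239]
contact_force: [-3.6, 3.8, 7.0]
opening: 0.33
```

```bash
python3 -c "
from plan import *
mag()"
```

```text
mag xy [-46.    2.9] z 98.7 F [-2.7  4.5  7. ] M [0.99 0.32 0.15] t 29.075 rot [-3.14   0.     0.239]
```

Request:
{"fn": "servo_tool", "kwargs": {"rows": [[20,[2,0.3,0.2],[0,0,0]],[20,[2,0,0],[0,0,0]],[20,[2,0,0],[0,0,0]]]}}

```text
clock: 29.45
eef_pos: [525.4, -89.1, 98.5]
tcp_rot: [-3.141, 0.001, 0.239]
contact_force: [-4.4, -0.7, 6.9]
opening: 0.33
```

```bash
python3 -c "
from plan import *
mag()"
```

```text
mag xy [-40.2   2. ] z 98.5 F [-4.5  0.3  6.9] M [0.07 0.68 0.06] t 29.45 rot [-3.141e+00  1.000e-03  2.390e-01]
```

Request:
{"fn": "servo_tool", "kwargs": {"rows": [[20,[1,0,0],[0,0,0]],[20,[1,0,0],[0,0,0]],[20,[1,0,0],[0,0,0]]]}}

```text
clock: 29.82
eef_pos: [528.3, -88.4, 98.5]
tcp_rot: [-3.142, 0.001, 0.239]
contact_force: [-4.0, -1.0, 5.6]
opening: 0.325
```

```bash
python3 -c "
from plan import *
mag()"
```

```text
mag xy [-37.3   1.9] z 98.5 F [-4.2 -0.1  5.6] M [ 0.09  0.66 -0.02] t 29.825 rot [-3.142e+00  1.000e-03  2.390e-01]
```

Request:
{"fn": "servo_tool", "kwargs": {"rows": [[20,[1,-0.4,0],[0,0,0]],[20,[1,0,0],[0,0,0]],[20,[1,0,0],[0,0,0]],[20,[1,0,0],[0,0,0]]]}}

```text
clock: 30.32
eef_pos: [531.9, -87.3, 98.5]
tcp_rot: [3.141, 0.001, 0.239]
contact_force: [-4.8, -2.9, 6.5]
opening: 0.327
```

```bash
python3 -c "
from plan import *
mag()"
```

```text
mag xy [-33.5   2.2] z 98.5 F [-5.3 -1.7  6.5] M [-0.13  0.88 -0.04] t 30.325 rot [3.141e+00 1.000e-03 2.390e-01]
```

Request:
{"fn": "servo_tool", "kwargs": {"rows": [[20,[2,0,0],[0,0,0]],[20,[2,0,0],[0,0,0]],[20,[2,0,0],[0,0,0]]]}}

```text
clock: 30.7
eef_pos: [537.7, -85.9, 98.5]
tcp_rot: [3.141, 0.001, 0.239]
contact_force: [-5.9, -3.1, 7.8]
opening: 0.327
```

```bash
python3 -c "
from plan import *
mag()"
```

```text
mag xy [-27.5   2.2] z 98.5 F [-6.5 -1.7  7.8] M [-0.13  0.9  -0.06] t 30.7 rot [3.141e+00 1.000e-03 2.390e-01]
```

Request:
{"fn": "servo_tool", "kwargs": {"rows": [[20,[2,0,0],[0,0,0]],[20,[2,0,0],[0,0,0]],[20,[2,0,0],[0,0,0]],[20,[2,0,0],[0,0,0]],[20,[2,0,0],[0,0,0]]]}}

```text
clock: 31.32
eef_pos: [547.3, -83.7, 98.5]
tcp_rot: [3.141, 0.002, 0.239]
contact_force: [-7.3, -4.7, 8.2]
opening: 0.326
```

Request:
{"fn": "servo_tool", "kwargs": {"rows": [[20,[1,0,0],[0,0,0]],[20,[1,0,0],[0,0,0]],[20,[1,0,0],[0,0,0]]]}}

```text
clock: 31.7
eef_pos: [550.2, -83.0, 98.5]
tcp_rot: [3.141, 0.002, 0.239]
contact_force: [-7.3, -4.0, 7.7]
opening: 0.327
```

```bash
python3 -c "
from plan import *
mag()"
```

```text
mag xy [-14.7   2.1] z 98.5 F [-8.  -2.2  7.7] M [-0.26  1.3  -0.08] t 31.7 rot [3.141e+00 2.000e-03 2.390e-01]
```

Request:
{"fn": "servo_tool", "kwargs": {"rows": [[20,[1,0,0],[0,0,0]],[20,[0.5,0,0],[0,0,0]]]}}

```text
clock: 31.95
eef_pos: [550.2, -83.0, 98.5]
tcp_rot: [3.142, 0.005, 0.239]
contact_force: [-13.3, -5.9, 13.5]
opening: 0.328
```

```bash
python3 -c "
from plan import *
mag()"
```

```text
mag xy [-14.7   2.1] z 98.5 F [-14.3  -2.7  13.5] M [-0.51  2.06 -0.14] t 31.95 rot [3.142 0.005 0.239]
```

Request:
{"fn": "servo_tool", "kwargs": {"rows": [[20,[0,0,-0.7],[0,0,0]],[20,[-0.4,0,-0.8],[0,0,0]],[20,[0,0,-0.7],[0,0,0]],[20,[0,0,0],[0,0,0]]]}}

```text
clock: 32.45
eef_pos: [550.2, -82.9, 99.7]
tcp_rot: [-3.141, 0.004, 0.239]
contact_force: [-6.3, -5.0, -0.2]
opening: 0.329
```

```bash
python3 -c "
from plan import *
mag()"
```

```text
mag xy [-14.7   2.2] z 99.7 F [-7.3 -3.4 -0.2] M [-0.6   1.08 -0.28] t 32.45 rot [-3.141  0.004  0.239]
```

Request:
{"fn": "servo_tool", "kwargs": {"rows": [[33,[0,0,0],[0,0,0]],[36,[0,0,0],[0,0,0]],[45,[0,0,0],[0,0,0]],[50,[0,0,0],[0,0,0]],[50,[0,0,0],[0,0,0]],[50,[0,0,-15],[0,0,0]],[50,[0,0,-40],[0,0,0]],[50,[0,0,-30],[0,0,0]]]}}

```text
clock: 33.45
eef_pos: [552.6, -82.3, 187.7]
tcp_rot: [3.141, -0.001, 0.239]
contact_force: [-0.2, -0.5, -0.6]
opening: 0.585
```

Request:
{"fn": "servo_tool", "kwargs": {"rows": [[22,[-30,0,10],[0,0,0]],[22,[-30,0,25],[0,0,0]],[22,[0,0,30],[0,0,0]],[22,[0,0,20],[0,0,0]],[22,[5,0,0],[0,0,0]],[22,[5,0,0],[0,0,0]],[22,[3,0,0],[0,0,0]],[22,[2,0,0],[0,0,0]]]}}

```text
clock: 34.45
eef_pos: [509.1, -92.9, 101.0]
tcp_rot: [3.141, -0.001, 0.239]
contact_force: [0.3, 1.2, 0.2]
opening: 0.252
```

```bash
python3 -c "
from plan import *
mag()"
```

```text
mag xy [-56.9   2. ] z 101.0 F [0.6 1.1 0.2] M [-0.01  0.02  0.01] t 34.45 rot [ 3.141e+00 -1.000e-03  2.390e-01]
```

Request:
{"fn": "servo_tool", "kwargs": {"rows": [[22,[3,0,1.5],[0,0,0]],[22,[3,0,1.5],[0,0,0]],[22,[1.5,0,0],[0,0,0]],[22,[1,0,0],[0,0,0]]]}}

```text
clock: 34.95
eef_pos: [516.7, -90.8, 97.2]
tcp_rot: [-3.141, 0.0, 0.238]
contact_force: [0.1, 0.2, 0.7]
opening: 0.259
```

```bash
python3 -c "
from plan import *
mag()"
```

```text
mag xy [-49.1   2.3] z 97.2 F [0.1 0.2 0.7] M [0.01 0.01 0.04] t 34.95 rot [-3.141  0.     0.238]
```

Request:
{"fn": "servo_tool", "kwargs": {"rows": [[22,[0.7,0,0],[0,0,0]],[22,[0.7,0,0],[0,0,0]],[22,[0.5,0,0],[0,0,0]]]}}

```text
clock: 35.33
eef_pos: [518.1, -90.5, 97.2]
tcp_rot: [-3.141, 0.001, 0.239]
contact_force: [-2.0, -1.4, 2.5]
opening: 0.259
```

```bash
python3 -c "
from plan import *
mag()"
```

```text
mag xy [-47.6   2.3] z 97.2 F [-2.3 -0.9  2.5] M [-0.02  0.4  -0.01] t 35.325 rot [-3.141e+00  1.000e-03  2.390e-01]
```

Contact comes at the same x as with the first stub (−47.6 vs −47.5). I press to about a kilo.

Request:
{"fn": "servo_tool", "kwargs": {"rows": [[22,[0.8,0,0],[0,0,0]],[22,[0.7,0,0],[0,0,0]],[22,[0.4,0,0],[0,0,0]],[22,[0,0,0],[0,0,0]]]}}

```text
clock: 35.83
eef_pos: [518.2, -90.2, 97.1]
tcp_rot: [-3.141, 0.004, 0.239]
contact_force: [-8.7, -2.8, 6.7]
opening: 0.257
```

```bash
python3 -c "
from plan import *
mag()"
```

```text
mag xy [-47.5   2.5] z 97.1 F [-9.1 -0.7  6.7] M [-0.12  1.34  0.02] t 35.825 rot [-3.141  0.004  0.239]
```

Request:
{"fn": "servo_tool", "kwargs": {"rows": [[22,[-3,0,0],[0,0,0]],[22,[-12,0,0],[0,0,0]],[22,[-25,0,-20],[0,0,0]],[22,[-25,0,-30],[0,0,0]],[22,[0,-40,-10],[0,0,0]],[22,[0,-50,0],[0,0,0]],[22,[0,-50,0],[0,0,0]],[22,[0,-50,0],[0,0,0]]]}}

```text
clock: 36.83
eef_pos: [411.5, 80.4, 157.4]
tcp_rot: [-3.142, -0.001, 0.238]
contact_force: [0.5, -0.0, 0.3]
opening: 0.254
```

```bash
python3 -c "
from plan import *
show()
out=[]
for c in('scene','top'):
    f=np.mean([grab_frame(c).astype(float) for _ in range(4)],0);cv2.imwrite('pics/full_%s.png'%c,f);u=pix(c,[555,-84,112]);x0,y0=int(u[0]-28),int(u[1]-38);k=7
    g=np.clip((f[y0:y0+76,x0:x0+56]-20)*255/140,0,255).astype(np.uint8);out.append(cv2.resize(g,None,fx=k,fy=k,interpolation=cv2.INTER_CUBIC))
cv2.imwrite('pics/in2.png',np.hstack(out))"
```

```text
t 36.825 p [411.5  80.4 157.4] rot [-3.142e+00 -1.000e-03  2.380e-01] F [ 0.5 -0.   0.3] M [ 0.05 -0.    0.  ] op 21.7 q6 1.52[ WARN:0@2.846] global loadsave.cpp:1063 imwrite_ Unsupported depth image for selected encoder is fallbacked to CV_8U.
```

View pics/in2.png

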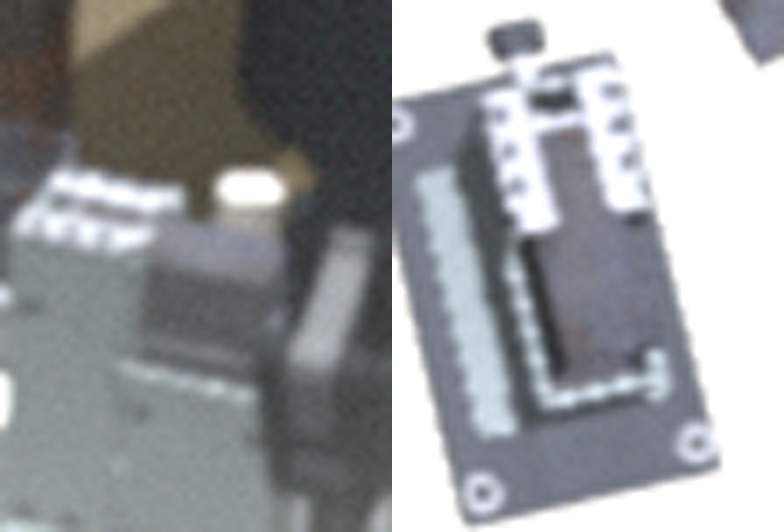

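View 10: the second stub lies level and straight under the lips, top view (600,300), in the same place as the first did. The robot is clear and touching nothing, so I hand in.

```bash
python3 -c "
from rig import *
print(sign_off())"
```

```text
the job is handed in; nothing more can be done
None
```

Both dark stubs are in the magazine on top of the loaded one, and I handed the job in at about 37 s of the 72 s allowed. I left the green look-alike, angle piece, welded part and bottle alone.

- **Push against the stop:** The tool read about 14 N in total for each stub. Sliding friction was roughly 5 to 7 N of that, which leaves about 8 to 10 N on the stop plate.
- **Home check:** After letting go I pressed each stub's front end with the fingertips, to 11 N and 9 N. Both were firm and met the fingers at the same place to 0.1 mm.
- **Straightness:** The last pictures show the top stub level and straight under the lips. The robot was clear and reading about zero force.
- **What went wrong:** On the first stub my sideways position for the magazine was about 2.5 mm off. The stub caught at the mouth and the push reached about 20 N for a moment. I backed off, felt sideways, and it then slid in freely.
- **Stub tilt:** That catch also tilted the first stub slightly in the grip. It lay level once released.
- **Disagreement:** The second stub stopped 1.7 mm earlier than I expected from where I had gripped it. The fingertip check agreed with the first stub, so I put this down to the grip estimate.
- **Not checked:** I did not look at the bottom stub's position against the stop plate afterwards.

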